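# Seat an end cap on the bench gauge and hold it down

## Task

Take the end cap (the flanged part with the tall solid hub) off the free-spinning turntable and fit it on the bench gauge: the cap hides the locating pin, which you find by sliding the cap along the slot line until it drops on, and then press it fully home on the datum ring against the gauge's spring. Finish while still holding the cap pressed fully home and level, so that the reading can be taken; do not knock the other parts over or off the turntable, and leave the loupe where it stands.

Things in the scene. Friction and masses are not known exactly. Their poses are not given: they have to be found in the camera images.
- cap: turned aluminium end cap, round: flange 76 mm diameter, 12 mm thick; on it a solid hub 34 mm diameter (neck 1 mm slimmer from 12 to 21 mm up), its top 44 mm above the underside. From below a central blind bore, 13.4 mm diameter, 21 mm deep, not seen from above. About 0.22 kg. Origin: centre of the underside, z up. Stands upright, 60 mm off the turntable's axis; its turn about z does not matter
- gauge: bench gauge: fixed aluminium plate 260 x 120 x 25 mm, a 14 mm slot along its middle; origin: centre of its underside, x along the slot. Clamped on it, immovable, is the locator: carriage 76 x 64 mm, 45 mm above the bench; around the pin a flat datum ring 60/34 mm. A dial (54 mm wide, top 50 mm above the bench) lies 75 mm from the pin on the +x side, a clamp knob (top at 47 mm) 46 mm on the -x side
- datum_mid (a point): point on the gauge at the height of the datum ring's flat top (51 mm above the bench), straight above the slot's centreline; x along the slot, z up. The pin stands upright exactly on this centreline, at an unreported place from 15 mm on the -x side to 15 mm on the +x side of this point. Pin: 12 mm diameter, straight to 9 mm above this height, then tapering to a flat 5 mm wide tip at 16 mm
- sleeve (a joint): travel in m of the sprung sleeve (29 mm diameter) around the pin: 0 free, its top then 5 mm above the datum ring; 0.005 when a cap sits fully home, underside on the datum ring; limit 0.007. The dial's needle follows it. Its spring pushes up with 6 N at 0, 12 N at 0.005: more than the cap's weight, so a cap on the pin rests 5 mm high until it is pressed, and rises when let go
- turntable: inspection turntable; origin: centre of its foot, on the bench. Its dark steel platter, 260 mm diameter, top 40 mm above the bench, turns freely and endlessly at the slightest push; on it stand the cap, the ring gauge and the bush
- ring_gauge: bystander on the turntable: plain steel ring, 60 mm outside, 28 mm inside diameter, 16 mm high; origin: centre of the underside
- bush: bystander on the turntable: small flanged brass bush, flange 44 mm, barrel 30 mm diameter, 28 mm high; origin: centre of the underside
- loupe: bystander on the bench: black inspection loupe, 42 mm diameter, 46 mm high; origin: centre of the underside

How it is judged:
On the way:
1. the cap is held clear above the turntable, its underside at least 15 mm above the platter (z of cap in the frame of turntable above 0.055 m and contact force between the fingers and cap above 1 N), for 0.2 s.
At the end, for the whole second after the job is handed in: cap on the pin, underside within 1.5 mm of the datum ring (the height of datum_mid), axis within 4 mm of the slot's centreline, level within 0.06 rad, at rest; sleeve pushed down over 3.5 mm; gripper still on the cap with over 2 N; ring gauge and bush still on the turntable (value of joint sleeve above 0.0035 m and z of cap in the frame of datum_mid between -0.0025 and 0.0015 m and y of cap in the frame of datum_mid between -0.004 and 0.004 m and x of cap in the frame of datum_mid between -0.019 and 0.019 m and angle between cap's own z axis and vertical below 0.06 rad and linear speed of cap below 0.02 m/s and contact force between the fingers and cap above 2 N and height (world z) of each of ring_gauge, bush above 0.035 m); the arm keeps its last pose, push and grip.
It fails at once if the ring gauge or the bush is knocked off the turntable or over (height (world z) of any of ring_gauge, bush below 0.03 m or angle between any of ring_gauge, bush's own z axis and vertical above 0.6 rad).
It fails at once if the loupe is pushed about by more than 30 mm (distance of loupe from where it was at the start of the episode above 0.03 m).
It also fails if it takes over 48 s, if anything falls off the work surface, if the arm or the gripper's body presses on something with over 40 N, if the wrist force passes 120 N, or if a joint passes its speed limit or range.

## Robot

A 7-joint arm with a two-finger parallel gripper is mounted at the origin on the work surface. World frame = base frame: x ahead of the robot, y to its left, z up, the work surface at z = 0. Lengths are in m, angles in rad, forces in N, time in s.
With the tool pointing down it reaches from about 0.425 to 0.925 m from the base axis. Payload 6.8 kg.
Tool frame: the origin (TCP) lies where the fingers leave the gripper's body, on its centre line; the fingertips stand 73 mm ahead of it and the grasp point (between the pads) lies 54 mm ahead of it; z points along the fingers, y is the line along which they close (so a half turn about z gives the same grasp; the last joint's range is limited). The gripper opens to 85 mm and grips with 20 to 120 N. Pads are 22 mm wide; open, the fingers measure 114 mm over their backs; the gripper's body (76 mm by 85 mm) begins 54 mm behind the grasp point. The pads swing forward as they close: fully open they stand 13 mm farther back than shut.
Start: joints at [-1.413, 0.477, 0.022, 1.555, -0.011, 1.109, -0.083], TCP at [0.177, 0.651, 0.304] pointing down, gripper open.
Joint ranges: [-2.96, 2.96], [-0.34, 2.1], [-1.41, 1.46], [0.24, 2.44], [-1.37, 4.51], [0.17, 1.92], [-2.96, 2.96]. Speed limits (rad/s): [2.39, 2.39, 3.14, 3.14, 3.14, 3.14, 3.14].

## Interface

Orientations are given as a rotation vector (axis times angle).
In Python, from bench import r, grab_frame, camera_info gives the robot as it stands.
- The arm moves only by the tool nudge_tcp, called by a JSON object that holds its "api" and its "payload". Schema: {"type":"object","properties":{"rows":{"type":"array","items":{"type":"array","items":{"type":"number"},"minItems":6,"maxItems":6},"minItems":1,"maxItems":5},"jaw":{"type":"number"},"grip_force":{"type":"number"},"only":{"type":"string"},"quiet":{"type":"boolean"},"lines":{"type":"string"}},"required":["rows"],"additionalProperties":false}. rows is a list of rows, 1 to 5 of them, each of 6 numbers: dx, dy, dz in normalised numbers (1 is 0.25 m), then a rotation vector rx, ry, rz in normalised numbers (1 is 2 rad); each row is the pose to reach, as a shift and turn from the pose commanded when the call began, along the tool's axes at that moment; what a row does not reach only later rows make up. A row lasts 1/10 s, in which the tool goes at most 0.05 m and 0.15 rad, less where a joint would pass 70% of its speed; a pose out of reach is approached as far as the arm can. jaw is the finger opening in m, set as the call begins (left out keeps the last). The fingers move at their own pace and stop on an object; grip_force is the grip in N (left out, the last holds). Time passes only in rows, so rows that do not move let the fingers close. The tool returns the time, the measured TCP pose, the force, the opening and the grip force at its end. only (a regular expression) keeps the lines of the reply that match it, lines (a string "A,B") keeps lines A to B, and quiet returns only ok. A shift or turn number past 1, either way, is cut back to 1. Input that does not fit is refused with a message, and nothing moves.
- r.get_obs(): the state, without advancing time (a new reading comes with each control period).
- grab_frame(name): name is "side" or "top" or "wrist"; returns (picture, depth): 384x512x3 uint8, blue, green, red; 384x512 float32, m along the optical axis (not along the pixel's ray), 0 where there is no reading.
- camera_info(name): a dict with "camera_matrix" (3x3 intrinsics, pixels), "R" (3x3) and "t" (3): a world point X has camera coordinates R X + t. Camera axes: x right, y down, z forward; pixel columns grow to the right and rows downward; lengths in m; the calibration is good to about 2 mm. A picture is of the moment at which its call begins: read the wrist's pose just before it. camera_info takes no time and is no camera call; for the wrist camera it gives the pose at the moment of the call.
- r.hand_in(): hands the job in; it is judged then, once.
The state is a dict: "clock": time; "joints": joint angles; "qvel": joint speeds; "tau": joint torques, N m; "tcp_pos": TCP position; "orientation": TCP orientation; "contact_force": force on the tool from outside, world axes, zero at the start; "moment": the same for the moment, N m; "grip_width": finger opening in m; "gripper_force": force on a finger pad.
Only numpy, scipy, OpenCV 4.12 (cv2) and the standard library are available. Lean on these libraries where they do the work, as an engineer would, in place of code of your own. Each camera call takes 0.05 s, during which the arm holds its last target. There are 200 camera calls.

## Working session

There is one attempt and no reset: what is moved stays moved. The work goes in short steps, Python scripts to look and compute and a tool call to move; the robot and the scene stay as the last step left them, time stands still between calls to the robot, and variables do not carry over. Pictures are saved under pics/ and viewed, at most 10 in all, crops included, and the job is handed in when it is done.

```bash
mkdir -p pics; ls; python3 - <<'E'
from bench import r, grab_frame, camera_info
import cv2, numpy as np
o=r.get_obs(); print(o['clock'],o['tcp_pos'],o['orientation'],o['grip_width'])
for n in("top","side"):
    p,d=grab_frame(n); cv2.imwrite(f"pics/{n}0.png",p); np.savez(f"{n}0.npz",p=p,d=d)
    c=camera_info(n); print(n,c['camera_matrix'].tolist(),(-c['R'].T@c['t']).round(3),c['R'].round(3).tolist())
E
```

```text
pics
0.0 [0.17719254 0.6508557  0.30292698] [-4.16224471e-01 -3.11380174e+00  2.85296757e-03] 0.08540676991803255
top [[489.0544439589779, 0.0, 253.04890169466825], [0.0, 489.0544439589779, 195.6037228566691], [0.0, 0.0, 1.0]] [ 0.481 -0.     1.343] [[-0.014, -1.0, -0.008], [-0.995, 0.015, -0.094], [0.094, 0.007, -0.996]]
side [[395.2809371456381, 0.0, 258.7553302713721], [0.0, 395.2809371456381, 193.13550682600024], [0.0, 0.0, 1.0]] [ 0.294 -0.566  0.657] [[0.875, -0.483, -0.013], [-0.334, -0.586, -0.738], [0.349, 0.65, -0.675]]
```

View pics/top0.png

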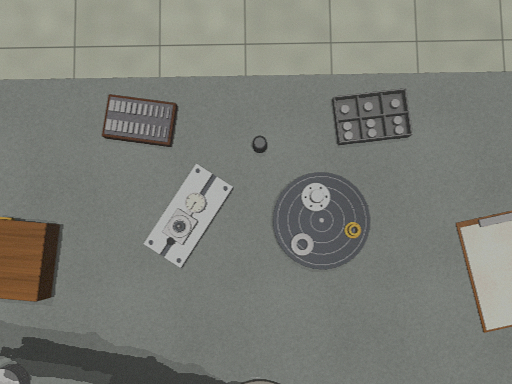

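View pics/side0.png

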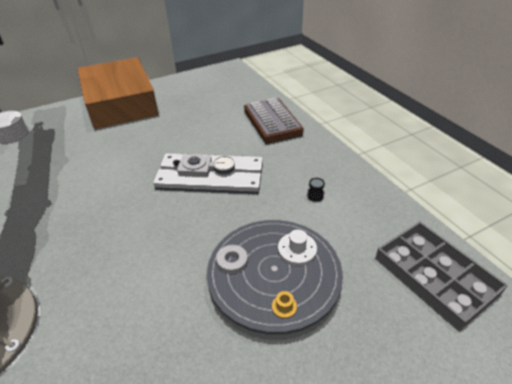

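Top view: gauge centre about (189,215), with the carriage and pin at (180,226), dial at (195,203) and knob at (170,241). The turntable is at (321,220), cap at (316,195), ring at (302,244), bush at (353,230) and loupe at (260,144). The side view agrees. Next I'll crop in closer.

```bash
python3 - <<'E'
import cv2, numpy as np
t=np.load("top0.npz")['p'];s=np.load("side0.npz")['p']
def c(p,x,y,w,h,k): return cv2.resize(p[y:y+h,x:x+w],None,fx=k,fy=k,interpolation=cv2.INTER_CUBIC)
a=np.hstack([c(t,140,160,100,75,4)[:300],c(t,280,165,100,75,4)])
a=np.hstack([c(t,140,175,66,50,6) if 0 else c(t,145,190,66,50,6),c(t,290,175,66,50,6)])
b=np.hstack([c(s,155,145,66,50,6) if 0 else c(s,160,148,66,50,6),c(s,265,220,66,50,6)])
cv2.imwrite("pics/crop.png",np.vstack([a,b]))
E
```

```text
(no output)
```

View pics/crop.png

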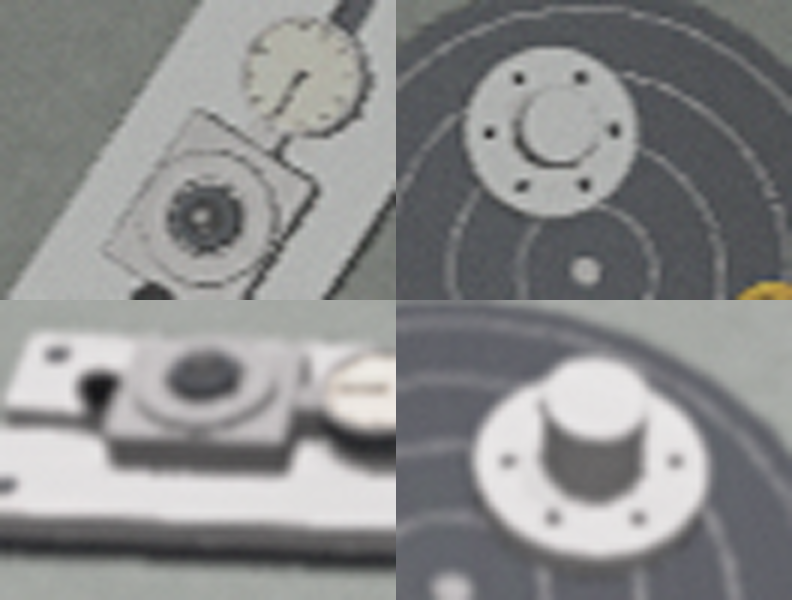

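The crop shows the top-view sleeve and pin centred near (179,226), and the cap flange circle centred near (315.9,196.9) with its hub above it. Now I'll measure both with contours.

```bash
cat > h.py <<'E'
import cv2, numpy as np
from bench import r, grab_frame, camera_info
def ray(n,uv,z,c=None):
    c=c or camera_info(n); C=-c['R'].T@c['t']
    d=c['R'].T@np.linalg.inv(c['camera_matrix'])@[uv[0],uv[1],1.]
    return C+d*(z-C[2])/d[2]
def blob(mask,seed):
    n,l,st,ce=cv2.connectedComponentsWithStats(mask.astype(np.uint8))
    k=min(range(1,n),key=lambda i:(np.hypot(*(ce[i]-seed)) if st[i,4]>15 else 1e9))
    m=(l==k).astype(np.uint8); c=max(cv2.findContours(m,0,cv2.CHAIN_APPROX_NONE)[0],key=len)
    return c,st[k],ce[k]
E
python3 - <<'E'
from h import *
t=np.load("top0.npz"); p=t['p'];g=cv2.cvtColor(p,6);d=t['d']
def wz(u,v):
    c=camera_info("top"); x=np.linalg.inv(c['camera_matrix'])@[u,v,1.]*d[v,u]; return c['R'].T@(x-c['t'])
c,st,ce=blob(g>135,(316,197)); e=cv2.fitEllipse(cv2.convexHull(c)); print("flange",e,st); F=ray("top",e[0],.052); print(F)
b=(p[...,2].astype(int)-p[...,0]>60); c,st,ce=blob(b,(353,230)); print("bush",ray("top",ce,.05))
# platter
c,st,ce=blob((g<105)&(np.hypot(*(np.indices(g.shape)[::-1]-np.array([321,220])[:,None,None]))<60),(321,220)); e=cv2.fitEllipse(cv2.convexHull(c)); print("platter",e); T=ray("top",e[0],.04);print(T, F-T, np.hypot(*(F-T)[:2]))
# hub dot of platter
roi=np.zeros_like(g);roi[215:226,316:327]=1
c,st,ce=blob((g>110)&(roi>0),(321,220));print("dot",st,ray("top",ce,.04))
# sleeve dark
roi=np.zeros_like(g);roi[217:236,169:190]=1
for th in (90,105,120):
    c,st,ce=blob((g<th)&(roi>0),(179,226)); e=cv2.fitEllipse(cv2.convexHull(c)); print("sleeve",th,e,st,ray("top",e[0],.056))
# plate
for th in (140,150,160):
    m=cv2.morphologyEx((g>th).astype(np.uint8),cv2.MORPH_CLOSE,np.ones((9,9))); c,st,ce=blob(m,(189,216)); R=cv2.minAreaRect(c); bx=cv2.boxPoints(R)
    W=np.array([ray("top",q,.025) for q in bx]); print("plate",R,W.round(4).tolist(),W.mean(0), np.linalg.norm(np.diff(W,axis=0),axis=1))
for uv in((316,190),(311,204),(317,193),(179,226),(172,222),(195,203)): print(uv,wz(*uv).round(4))
s=np.load("side0.npz"); gs=cv2.cvtColor(s['p'],6)
for n,uv,z in (("side",(160+205/6,148+77/6),.056),("side",(265+(592-396)/6,220+98/6),.084),("top",(145+205/6-.4,190+217/6-.4),.067)): print(n,ray(n,uv,z))
E
```

```text
flange ((315.50897216796875, 196.4838104248047), (27.753320693969727, 28.335643768310547), 115.13636016845703) [302 183  28  28 581]
[ 0.59767239 -0.15694493  0.052     ]
bush [ 0.50882116 -0.25189131  0.05      ]
platter ((320.78631591796875, 220.34237670898438), (97.36653137207031, 99.47712707519531), 110.88326263427734)
[ 0.53483906 -0.1707625   0.04      ] [0.06283333 0.01381757 0.012     ] 0.06433469105460776
dot [319 218   5   5  19] [ 0.53615481 -0.17178576  0.04      ]
sleeve 90 ((178.9799346923828, 226.32965087890625), (9.188128471374512, 12.822671890258789), 59.893394470214844) [173 221  12  11  66] [0.52380133 0.20431706 0.056     ]
sleeve 105 ((178.9412841796875, 225.83885192871094), (10.614571571350098, 11.954537391662598), 81.73782348632812) [173 221  12  11  94] [0.52509213 0.2044191  0.056     ]
sleeve 120 ((178.8516845703125, 225.74224853515625), (12.0918607711792, 12.832477569580078), 24.557300567626953) [173 220  13  13 112] [0.52534932 0.20465514 0.056     ]
plate ((187.5402374267578, 214.9377899169922), (44.497215270996094, 96.89627075195312), 32.905242919921875)
[... 361 characters left out ...]
 0.2067, 0.025]] [0.55648814 0.18547928 0.025     ] [0.25986445 0.12032573 0.25850797]
plate ((187.65609741210938, 214.89511108398438), (43.26255798339844, 96.20486450195312), 32.905242919921875) [[0.4801, 0.305, 0.025], [0.6973, 0.1638, 0.025], [0.6313, 0.0654, 0.025], [0.4162, 0.2073, 0.025]] [0.55620801 0.18541408 0.025     ] [0.25905433 0.11846606 0.25772067]
(316, 190) [ 0.6118 -0.1551  0.0816]
(311, 204) [ 0.578  -0.1447  0.0501]
(317, 193) [ 0.6039 -0.1573  0.0828]
(179, 226) [0.5242 0.2021 0.0696]
(172, 222) [0.5356 0.2234 0.0522]
(195, 203) [0.5855 0.1631 0.0469]
side [0.52302335 0.19747282 0.056     ]
side [ 0.59605374 -0.15751953  0.084     ]
top [0.5249056  0.20312434 0.067     ]
```

```bash
cat >> h.py <<'E'
from scipy.spatial.transform import Rotation as Ro
def go(pos,ydir=None):
    o=r.get_obs(); R=Ro.from_rotvec(o['orientation']); p=np.array(o['tcp_pos'])
    print("tool shift",(R.inv().apply(np.array(pos)-p)).round(4))
    Rm=R.as_matrix(); y=Rm[:2,1] if ydir is None else np.array(ydir); y=y/np.hypot(*y)
    if y@Rm[:2,1]<0:y=-y
    z=np.array([0,0,-1.]);Y=np.array([*y,0]);T=np.column_stack([np.cross(Y,z),Y,z])
    print("turn",(R.inv()*Ro.from_matrix(T)).as_rotvec().round(4)); print(Rm.round(3).tolist(), o['joints'])
E
python3 -c "
from h import *
go((.596,-.157,.24),(-.24,.97))"
```

```text
tool shift [-0.6162 -0.6694  0.0642]
turn [-1.600e-03 -3.000e-04 -5.083e-01]
[[-0.965, 0.263, -0.0], [0.263, 0.965, -0.002], [-0.0, -0.002, -1.0]] [-1.41306852  0.47772369  0.02234263  1.55634188 -0.01145666  1.10930666
 -0.08308113]
```

Units first: shifts go in shares of 0.25 m and turns go in shares of 2 rad. So -0.175 m / 0.25 = -0.7, -0.16 m / 0.25 = -0.64.

{"api": "nudge_tcp", "payload": {"rows": [[-0.128,-0.14,0,0,0,0],[-0.256,-0.28,0,0,0,0],[-0.384,-0.42,0,0,0,0],[-0.512,-0.56,0,0,0,0],[-0.64,-0.7,0,0,0,0]], "jaw": 0.07}}

```text
clock: 0.6
tcp_pos: [0.2863, 0.4384, 0.3036]
orientation: [-0.416, -3.114, 0.001]
contact_force: [0.4, -0.1, 0.9]
grip_width: 0.0703
gripper_force: 0.0
```

{"api": "nudge_tcp", "payload": {"rows": [[-0.128,-0.14,0,0,0,0],[-0.256,-0.28,0,0,0,0],[-0.384,-0.42,0,0,0,0],[-0.512,-0.56,0,0,0,0],[-0.64,-0.7,0,0,0,0]]}}

```text
clock: 1.1
tcp_pos: [0.3945, 0.2276, 0.3039]
orientation: [-0.416, -3.114, -0.0]
contact_force: [1.5, 0.9, 0.1]
grip_width: 0.0701
gripper_force: 0.0
```

{"api": "nudge_tcp", "payload": {"rows": [[-0.128,-0.14,0,0,0,0],[-0.256,-0.28,0,0,0,0],[-0.384,-0.42,0,0,0,0],[-0.512,-0.56,0,0,0,0],[-0.64,-0.7,0,0,0,0]]}}

```text
clock: 1.6
tcp_pos: [0.5029, 0.0168, 0.3039]
orientation: [-0.416, -3.114, -0.0]
contact_force: [0.4, 0.9, -0.0]
grip_width: 0.0699
gripper_force: 0.0
```

```bash
python3 -c "
from h import *
go((.596,-.157,.24),(-.24,.97))"
```

```text
tool shift [-0.1355 -0.1433  0.0638]
turn [ 2.000e-04 -0.000e+00 -5.081e-01]
[[-0.965, 0.262, -0.0], [0.262, 0.965, 0.0], [0.0, 0.0, -1.0]] [-0.53332703  0.19782521  0.43350992  1.98245095 -0.09973321  0.98151659
  1.25354377]
```

Scaled: -0.1433 m / 0.25 = -0.5732, -0.06 m / 0.25 = -0.24, -0.508 rad / 2 = -0.254.

{"api": "nudge_tcp", "payload": {"rows": [[-0.12,-0.12,0,0,0,-0.05],[-0.24,-0.24,0.04,0,0,-0.1],[-0.36,-0.36,0.08,0,0,-0.15],[-0.48,-0.5,0.08,0,0,-0.2],[-0.542,-0.5732,0.08,0,0,-0.254]]}}

```text
clock: 2.1
tcp_pos: [0.5959, -0.1594, 0.2831]
orientation: [0.38, -3.117, 0.003]
contact_force: [-0.3, 0.3, 0.3]
grip_width: 0.0701
gripper_force: 0.0
```

{"api": "nudge_tcp", "payload": {"rows": [[0,0,0,0,0,0],[0,0,0,0,0,0]]}}

```text
clock: 2.3
tcp_pos: [0.5953, -0.1553, 0.2833]
orientation: [0.376, -3.118, -0.001]
contact_force: [-0.6, 0.0, 0.3]
grip_width: 0.0701
gripper_force: 0.0
```

```bash
python3 - <<'E'
from h import *
go((.596,-.157,.124),(-.24,.97))
p,d=grab_frame("wrist"); c=camera_info("wrist"); np.savez("w1.npz",p=p,d=d,**c); cv2.imwrite("pics/w1.png",p)
print(-c['R'].T@c['t'],c['camera_matrix'][0,0]); 
p,d=grab_frame("top");cv2.imwrite("pics/t1.png",p)
E
```

```text
tool shift [-0.0005 -0.0019  0.1593]
turn [ 0.0008 -0.0011 -0.0028]
[[-0.971, -0.237, -0.001], [-0.237, 0.971, 0.001], [0.001, 0.001, -1.0]] [-0.14492285  0.41734036  0.39742625  1.74707303 -0.1859686   1.01556429
  2.1311068 ]
[ 0.51317492 -0.17575615  0.35297091] 329.11568869027576
```

View pics/w1.png

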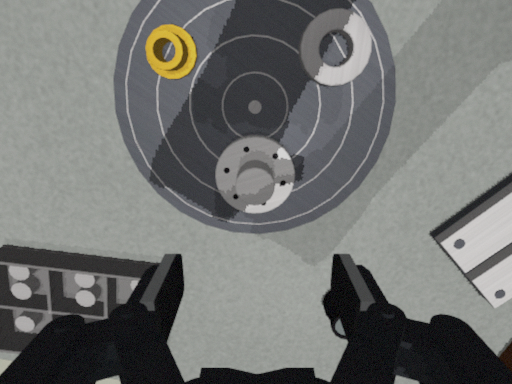

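The wrist view shows the cap flange spanning about x 215–295 and y 136–213, so its centre is near (255,174). The platter dot is at (255,107), and the closing line is tangential as intended.

```bash
python3 - <<'E'
from h import *
w=np.load("w1.npz"); c={k:w[k] for k in('camera_matrix','R','t')}; g=cv2.cvtColor(w['p'],6); d=w['d']
F=ray("w",(255,174.5),.052,c); D=ray("w",(255,107),.04,c); print(F,D,np.hypot(*(F-D)[:2]))
# depth based: points above flange/hub
v,u=np.indices(d.shape); K=c['camera_matrix']; X=np.stack([(u-K[0,2])/K[0,0]*d,(v-K[1,2])/K[1,1]*d,d],-1)
W=(X-c['t'])@c['R']; near=(np.hypot(W[...,0]-F[0],W[...,1]-F[1])<.055)&(d>0)
for a,b in((.078,.09),(.048,.056)):
    m=near&(W[...,2]>a)&(W[...,2]<b); q=W[m]; e=cv2.minEnclosingCircle(q[:,:2].astype(np.float32)*1000); print(m.sum(),e,np.median(q[:,2]))
E
```

```text
[ 0.59590292 -0.15688769  0.052     ] [ 0.53651015 -0.17147495  0.04      ] 0.06115790273288904
1204 ((598.1986083984375, -156.97268676757812), 17.263763427734375) 0.08367366033618838
3417 ((598.2090454101562, -156.99749755859375), 38.15399932861328) 0.051723310933930566
```

Scaled: 0.159 m / 0.25 = 0.636, 0.145 m / 0.25 = 0.58.

{"api": "nudge_tcp", "payload": {"rows": [[-0.004,-0.008,0.16,0,0,0],[-0.004,-0.008,0.32,0,0,0],[-0.004,-0.008,0.48,0,0,0],[-0.004,-0.008,0.58,0,0,0],[-0.004,-0.008,0.636,0,0,0]], "jaw": 0.06}}

```text
clock: 2.9
tcp_pos: [0.5959, -0.1546, 0.1226]
orientation: [0.382, -3.115, -0.003]
contact_force: [-0.3, -0.0, 0.5]
grip_width: 0.0598
gripper_force: 0.0
```

{"api": "nudge_tcp", "payload": {"rows": [[0,0,0,0,0,0],[0,0,0,0,0,0]]}}

```text
clock: 3.1
tcp_pos: [0.5978, -0.1565, 0.126]
orientation: [-0.38, 3.117, -0.0]
contact_force: [0.3, 0.2, 0.3]
grip_width: 0.0601
gripper_force: 0.0
```

```bash
python3 - <<'E'
from h import *
go((.597,-.157,.124),(-.24,.97))
a,_=grab_frame("wrist"); b,_=grab_frame("side"); cv2.imwrite("pics/w2.png",np.hstack([a[100:,100:420],b[150:350,190:390].repeat(1,0)] if 0 else [cv2.resize(a,(400,300)),cv2.resize(b[180:330,200:400],(400,300))]))
E
```

```text
tool shift [ 0.0009 -0.0003  0.002 ]
turn [-0.0005  0.0014  0.0002]
[[-0.971, -0.24, 0.001], [-0.24, 0.971, -0.0], [-0.001, -0.0, -1.0]] [-0.08183064  0.61705361  0.32258177  1.84607681 -0.28165262  0.72160554
  2.21149466]
```

View pics/w2.png

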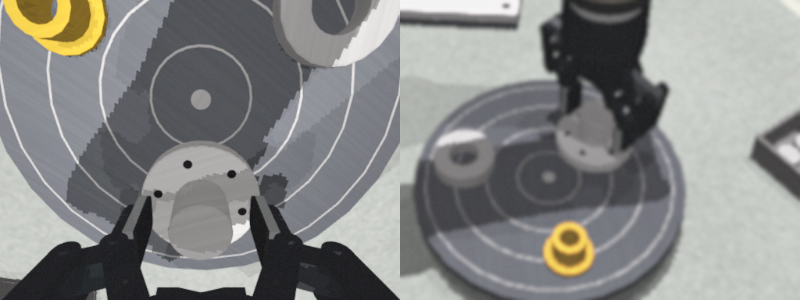

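The fingers straddle the hub, which sits centred between the pads at about x=200 in the left half. Next: close, then lift.

Scaled: 0.001 m / 0.25 = 0.004.

{"api": "nudge_tcp", "payload": {"rows": [[0,0,0.004,0,0,0],[0,0,0.004,0,0,0],[0,0,0.004,0,0,0],[0,0,0.004,0,0,0],[0,0,0.004,0,0,0]], "jaw": 0.0, "grip_force": 30}}

```text
clock: 3.7
tcp_pos: [0.5976, -0.157, 0.125]
orientation: [-0.379, 3.117, -0.0]
contact_force: [-1.5, 0.9, 6.2]
grip_width: 0.0334
gripper_force: 29.7
```

{"api": "nudge_tcp", "payload": {"rows": [[0,0,0,0,0,0],[0,0,0,0,0,0],[0,0,0,0,0,0],[0,0,0,0,0,0]], "jaw": 0, "grip_force": 80}}

```text
clock: 4.1
tcp_pos: [0.5977, -0.1571, 0.1251]
orientation: [-0.379, 3.117, -0.0]
contact_force: [-2.1, 1.6, 7.5]
grip_width: 0.0321
gripper_force: 78.5
```

{"api": "nudge_tcp", "payload": {"rows": [[0,0,-0.04,0,0,0],[0,0,-0.12,0,0,0],[0,0,-0.24,0,0,0],[0,0,-0.36,0,0,0],[0,0,-0.4,0,0,0]]}}

```text
clock: 4.6
tcp_pos: [0.5982, -0.1575, 0.2271]
orientation: [-0.378, 3.114, -0.002]
contact_force: [1.0, -0.4, -2.0]
grip_width: 0.0324
gripper_force: 79.5
```

{"api": "nudge_tcp", "payload": {"rows": [[0,0,0,0,0,0],[0,0,0,0,0,0],[0,0,0,0,0,0]]}}

```text
clock: 4.9
tcp_pos: [0.5961, -0.1565, 0.2221]
orientation: [0.379, -3.116, -0.001]
contact_force: [0.1, 0.0, -1.8]
grip_width: 0.0317
gripper_force: 79.5
```

```bash
python3 - <<'E'
from h import *
p,d=grab_frame("wrist"); c=camera_info("wrist"); np.savez("w3.npz",p=p,d=d,**c)
q,e=grab_frame("side"); np.savez("s3.npz",p=q,d=e)
cv2.imwrite("pics/w3.png",np.hstack([cv2.resize(p,(400,300)),cv2.resize(q[150:300,200:400],(400,300))]))
go((.5244,.2055,.224),(.545,.838)); go((.5244,.2055,.224),(.838,-.545))
E
```

```text
tool shift [-0.017   0.3689 -0.0013]
turn [-1.000e-04 -2.700e-03  8.189e-01]
[[-0.971, -0.24, -0.003], [-0.24, 0.971, 0.0], [0.002, 0.001, -1.0]] [-0.12468321  0.48924043  0.37741283  1.79493264 -0.22230649  0.90188562
  2.16467293]
tool shift [-0.017   0.3689 -0.0013]
turn [ 0.0018 -0.002  -0.7519]
[[-0.971, -0.24, -0.003], [-0.24, 0.971, 0.0], [0.002, 0.001, -1.0]] [-0.12468321  0.48924043  0.37741283  1.79493264 -0.22230649  0.90188562
  2.16467293]
```

View pics/w3.png

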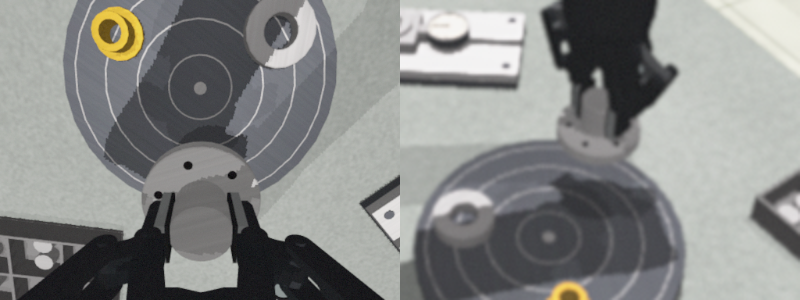

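The cap is held level in the gripper with its flange hanging clear, and the ring and bush are undisturbed. I'll put the closing line along the slot, which stays stiff against tilt in a slide. First I'll stop short of the pin for a wrist look.

Scaled: 0.18 m / 0.25 = 0.72, 0.14 m / 0.25 = 0.56, -0.5 rad / 2 = -0.25.

{"api": "nudge_tcp", "payload": {"rows": [[0,0.08,-0.04,0,0,-0.05],[0,0.24,-0.08,0,0,-0.1],[0,0.4,-0.12,0,0,-0.15],[0,0.56,-0.12,0,0,-0.2],[0,0.72,-0.12,0,0,-0.25]]}}

```text
clock: 5.5
tcp_pos: [0.5533, 0.0192, 0.2536]
orientation: [1.145, -2.925, -0.0]
contact_force: [0.3, 0.2, -2.3]
grip_width: 0.0323
gripper_force: 79.8
```

```bash
python3 -c "
from h import *
go((.568,.272,.26),(.838,-.545))"
```

```text
tool shift [-0.1824  0.1757 -0.0064]
turn [ 2.000e-04 -2.000e-04 -2.482e-01]
[[-0.734, -0.679, -0.0], [-0.679, 0.734, -0.0], [0.0, 0.0, -1.0]] [-0.33988911  0.33756264  0.23816177  1.91263707 -0.09962569  0.90292544
  2.26391123]
```

Scaled: -0.165 m / 0.25 = -0.66, 0.16 m / 0.25 = 0.64, -0.248 rad / 2 = -0.124.

{"api": "nudge_tcp", "payload": {"rows": [[-0.14,0.14,0,0,0,-0.025],[-0.28,0.28,0,0,0,-0.05],[-0.42,0.42,0,0,0,-0.075],[-0.56,0.56,0,0,0,-0.1],[-0.66,0.64,0,0,0,-0.124]]}}

```text
clock: 6.0
tcp_pos: [0.566, 0.2521, 0.253]
orientation: [1.501, -2.759, -0.003]
contact_force: [0.2, 0.1, -2.1]
grip_width: 0.0322
gripper_force: 79.8
```

{"api": "nudge_tcp", "payload": {"rows": [[0,0,0,0,0,0],[0,0,0,0,0,0],[0,0,0,0,0,0]]}}

```text
clock: 6.3
tcp_pos: [0.5674, 0.2454, 0.2532]
orientation: [1.489, -2.765, 0.002]
contact_force: [1.1, -1.1, -3.3]
grip_width: 0.0319
gripper_force: 79.8
```

```bash
python3 - <<'E'
from h import *
go((.568,.272,.26),(.838,-.545))
c=camera_info("wrist"); p,d=grab_frame("wrist"); np.savez("w4.npz",p=p,d=d,**c); cv2.imwrite("pics/w4.png",p)
E
```

```text
tool shift [-0.0225  0.0142 -0.0068]
turn [-0.0001 -0.0019 -0.0063]
[[-0.55, -0.835, -0.001], [-0.835, 0.55, -0.002], [0.002, -0.0, -1.0]] [-0.60163471  0.43563077  0.12223553  1.75300983 -0.06166565  0.95835898
  2.10347961]
```

View pics/w4.png

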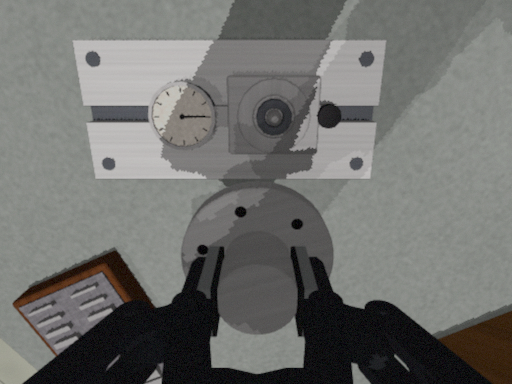

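The wrist view shows the whole gauge: pin and sleeve at (274,117), dial at (182,116), knob at (329,116), slot along row ~115. The held flange is below it.

```bash
python3 - <<'E'
from h import *
w=np.load("w4.npz"); c={k:w[k] for k in('camera_matrix','R','t')}; g=cv2.cvtColor(w['p'],6); p=w['p']; d=w['d']
roi=np.zeros_like(g);roi[92:142,250:298]=1
for th in(60,70,80):
    k,st,ce=blob((g<th)&(roi>0),(274,117)); e=cv2.fitEllipse(cv2.convexHull(k)); print(th,e,st,ray("w",e[0],.056,c))
print("tip", ray("w",(274,118),.067,c))
cor=[(74,40),(386,40),(372,179),(96,179)]
W=np.array([ray("w",q,.025,c) for q in cor]); print(W.round(4).tolist(),W.mean(0),np.linalg.norm(np.diff(W,axis=0),axis=1)); a=(W[0]+W[3]-W[1]-W[2])[:2]; a/=np.hypot(*a); print("axis",a)
n=np.array([-a[1],a[0]])
for nm,q,z in(("sleeve",e[0],.056),("tip",(274,118),.067),("knob",(329,116),.047),("dial",(182,116),.050),("slotL",(92,114.5),.025),("slotR",(376,114.5),.025)):
    X=ray("w",q,z,c)[:2]; v=X-W.mean(0)[:2]; print(nm,X.round(4),(v@a).round(4),(v@n).round(4))
v,u=np.indices(d.shape); K=c['camera_matrix']; X=np.stack([(u-K[0,2])/K[0,0]*d,(v-K[1,2])/K[1,1]*d,d],-1); P=(X-c['t'])@c['R']
m=(d>0)&(P[...,2]>.17)&(P[...,2]<.19)&(v>180)&(v<262)&(g>60); q=P[m]; print("flange z",np.median(q[:,2]),m.sum())
zf=np.median(q[:,2]); print("flange centre",[ray("w",(257.5,y),zf,c).round(4) for y in(182,)],ray("w",(183,250),zf,c),ray("w",(333,250),zf,c))
print(ray("w",(258,182),zf,c)-np.array([.5674,.2454,0]))
h=(d>0)&(P[...,2]>.17)&(v>255)&(v<335)&(u>225)&(u<290)&(P[...,2]<.23); q=P[h]; print("hub top z",np.median(q[:,2]))
E
```

```text
60 ((273.8290710449219, 116.69800567626953), (34.99217987060547, 35.982364654541016), 169.6446990966797) [257  99  35  36 738] [0.5249494  0.20357282 0.056     ]
70 ((275.2801818847656, 117.6285629272461), (36.172428131103516, 40.244773864746094), 120.4503173828125) [256  99  40  37 908] [0.52437489 0.20481751 0.056     ]
80 ((278.0993957519531, 120.61865997314453), (38.0625, 49.53602981567383), 134.362548828125) [ 256   98   42   44 1245] [0.52374794 0.20802427 0.056     ]
tip [0.52519997 0.20322067 0.067     ]
[[0.6298, 0.0642, 0.025], [0.415, 0.2057, 0.025], [0.4789, 0.3065, 0.025], [0.6962, 0.1633, 0.025]] [0.55499985 0.18494792 0.025     ] [0.25717039 0.11934342 0.26021505]
axis [ 0.83500562 -0.55024141]
sleeve [0.5237 0.208 ] -0.0388 0.0021
tip [0.5252 0.2032] -0.0349 -0.0011
knob [0.487 0.229] -0.081 -0.0006
dial [0.5869 0.1628] 0.0388 -0.0009
slotL [0.6586 0.117 ] 0.1239 0.0003
slotR [0.449  0.2552] -0.1271 0.0003
flange z 0.17961936327624625 7756
flange centre [array([0.5449, 0.2101, 0.1796])] [0.59448891 0.21903696 0.17961936] [0.53319041 0.25942044 0.17961936]
[-0.02266435 -0.03522262  0.17961936]
hub top z 0.21138337388371198
```

```bash
python3 -c "
from h import *
go((.525,.2035,.162),(.837,-.547))"
```

```text
tool shift [0.0581 0.0126 0.0915]
turn [-0.0002 -0.0016 -0.0047]
[[-0.551, -0.835, -0.001], [-0.835, 0.551, -0.001], [0.002, -0.0, -1.0]] [-0.60127972  0.43526199  0.12233128  1.7529959  -0.06180481  0.95836856
  2.10340429]
```

Scaled: 0.09 m / 0.25 = 0.36, 0.075 m / 0.25 = 0.3.

{"api": "nudge_tcp", "payload": {"rows": [[0.08,0.02,0.04,0,0,0],[0.16,0.04,0.12,0,0,0],[0.22,0.05,0.2,0,0,0],[0.232,0.05,0.3,0,0,0],[0.232,0.05,0.36,0,0,0]]}}

```text
clock: 6.85
tcp_pos: [0.5242, 0.2028, 0.1626]
orientation: [1.487, -2.765, 0.001]
contact_force: [0.1, -0.9, -2.8]
grip_width: 0.0321
gripper_force: 79.8
```

{"api": "nudge_tcp", "payload": {"rows": [[0,0,0,0,0,0],[0,0,0,0,0,0],[0,0,0,0,0,0],[0,0,0,0,0,0]]}}

```text
clock: 7.25
tcp_pos: [0.5258, 0.2058, 0.165]
orientation: [-1.491, 2.763, -0.0]
contact_force: [-0.4, -0.0, -2.6]
grip_width: 0.0322
gripper_force: 79.8
```

```bash
python3 - <<'E'
from h import *
go((.525,.2035,.152),(.837,-.547))
q,e=grab_frame("side"); cv2.imwrite("pics/s5.png",cv2.resize(q[90:240,120:320],(800,600)))
E
```

```text
tool shift [ 0.0024 -0.0006  0.013 ]
turn [-0.001   0.0018 -0.0021]
[[-0.549, -0.836, 0.002], [-0.836, 0.549, 0.001], [-0.002, -0.001, -1.0]] [-0.56712367  0.46961009  0.10660009  1.94627247 -0.0725379   0.72730377
  2.14281305]
```

View pics/s5.png

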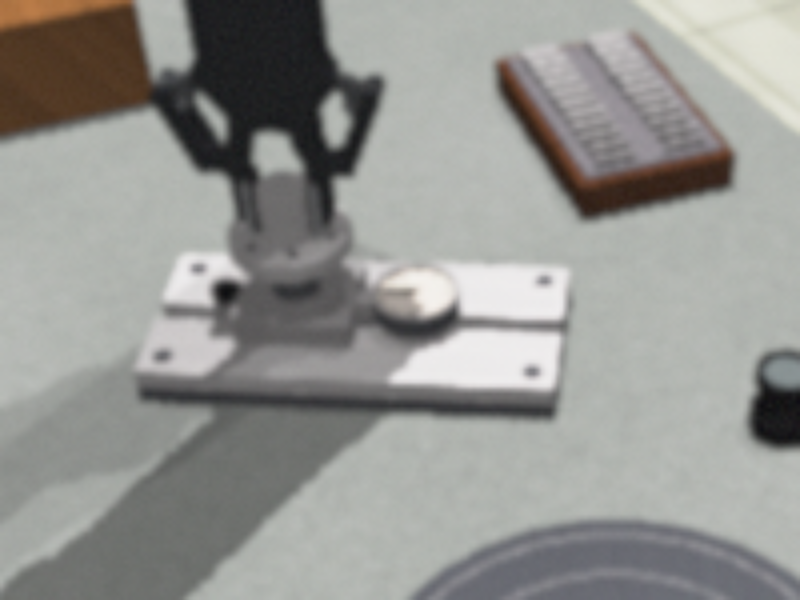

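The held cap is level and directly above the locator, clear of the dial and knob. I'll lower it gently and watch the force.

Scaled: 0.013 m / 0.25 = 0.052, 0.0015 m / 0.25 = 0.006.

{"api": "nudge_tcp", "payload": {"rows": [[0.006,-0.002,0.008,0,0,0],[0.006,-0.002,0.02,0,0,0],[0.006,-0.002,0.036,0,0,0],[0.006,-0.002,0.052,0,0,0],[0.006,-0.002,0.052,0,0,0]]}}

```text
clock: 7.8
tcp_pos: [0.5243, 0.204, 0.1501]
orientation: [1.492, -2.763, -0.0]
contact_force: [-0.3, 0.3, -2.4]
grip_width: 0.0325
gripper_force: 79.8
```

{"api": "nudge_tcp", "payload": {"rows": [[0,0,0.008,0,0,0],[0,0,0.016,0,0,0],[0,0,0.02,0,0,0],[0,0,0.02,0,0,0],[0,0,0.02,0,0,0]]}}

```text
clock: 8.3
tcp_pos: [0.5247, 0.2042, 0.146]
orientation: [-1.493, 2.764, 0.0]
contact_force: [0.8, 0.2, -2.2]
grip_width: 0.0319
gripper_force: 79.8
```

Underside is at about 0.061, below the 0.067 tip, with no contact force, so the bore is over the pin. Continuing down.

Scaled: 0.004 m / 0.25 = 0.016, 0.003 m / 0.25 = 0.012.

{"api": "nudge_tcp", "payload": {"rows": [[0,0,0.004,0,0,0],[0,0,0.008,0,0,0],[0,0,0.012,0,0,0],[0,0,0.016,0,0,0],[0,0,0.016,0,0,0]]}}

```text
clock: 8.8
tcp_pos: [0.5248, 0.2045, 0.1419]
orientation: [-1.493, 2.764, 0.0]
contact_force: [0.4, 2.6, -2.9]
grip_width: 0.0319
gripper_force: 79.8
```

{"api": "nudge_tcp", "payload": {"rows": [[0,0,0.008,0,0,0],[0,0,0.016,0,0,0],[0,0,0.016,0,0,0],[0,0,0.016,0,0,0]]}}

```text
clock: 9.2
tcp_pos: [0.5249, 0.2045, 0.1385]
orientation: [-1.492, 2.763, 0.001]
contact_force: [-1.7, 1.3, 5.1]
grip_width: 0.032
gripper_force: 80.4
```

Scaled: 0.002 m / 0.25 = 0.008, 0.001 m / 0.25 = 0.004.

{"api": "nudge_tcp", "payload": {"rows": [[0,0,0.004,0,0,0],[0,0,0.008,0,0,0],[0,0,0.008,0,0,0],[0,0,0.008,0,0,0]], "grip_force": 110}}

```text
clock: 9.6
tcp_pos: [0.525, 0.2045, 0.1367]
orientation: [-1.492, 2.763, 0.001]
contact_force: [-1.6, 2.1, 7.5]
grip_width: 0.0317
gripper_force: 108.2
```

{"api": "nudge_tcp", "payload": {"rows": [[0,0,0.004,0,0,0],[0,0,0.008,0,0,0],[0,0,0.008,0,0,0],[0,0,0.008,0,0,0]]}}

```text
clock: 10.0
tcp_pos: [0.525, 0.2045, 0.1362]
orientation: [-1.492, 2.763, 0.001]
contact_force: [-7.3, -0.5, 24.3]
grip_width: 0.0314
gripper_force: 111.0
```

Force jumped to 24 N and the travel stopped at the expected height (0.1362 − 0.0852 = 0.051), so the cap is on the datum ring. I'll let it settle and check by camera.

{"api": "nudge_tcp", "payload": {"rows": [[0,0,0,0,0,0],[0,0,0,0,0,0],[0,0,0,0,0,0]]}}

```text
clock: 10.3
tcp_pos: [0.525, 0.2045, 0.1362]
orientation: [-1.492, 2.763, 0.001]
contact_force: [-7.1, -1.2, 23.8]
grip_width: 0.0316
gripper_force: 111.0
```

```bash
python3 - <<'E'
from h import *
c=camera_info("wrist"); p,d=grab_frame("wrist"); q,_=grab_frame("side")
K=c['camera_matrix'];v,u=np.indices(d.shape); X=np.stack([(u-K[0,2])/K[0,0]*d,(v-K[1,2])/K[1,1]*d,d],-1); P=(X-c['t'])@c['R']
m=(d>0)&(np.hypot(P[...,0]-.525,P[...,1]-.2045)<.036)&(P[...,2]>.055)&(P[...,2]<.072); Q=P[m]
f=np.linalg.lstsq(np.c_[Q[:,:2]-[.525,.2045],np.ones(len(Q))],Q[:,2],rcond=None)[0]; print(m.sum(),"slope",f[:2],"flange top z",f[2],np.median(Q[:,2]))
cv2.imwrite("pics/fin.png",np.hstack([cv2.resize(p,(400,300)),cv2.resize(q[90:240,120:320],(400,300))]))
E
```

```text
6415 slope [0.02587529 0.03247408] flange top z 0.06392315133176353 0.06268015897733928
```

View pics/fin.png

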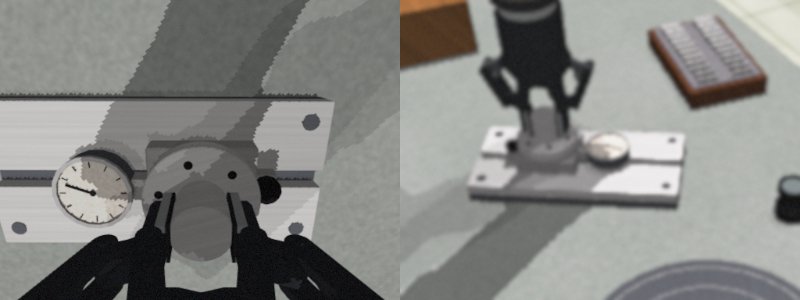

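The dial needle has swung from pointing right, toward the pin, to the far side. The flange lies on the ring and its top reads 0.0627. The fitted slope may be spoilt by pad and hub pixels, so I'll recheck it with those excluded and compare it with the plate.

```bash
python3 - <<'E'
from h import *
c=camera_info("wrist"); p,d=grab_frame("wrist")
K=c['camera_matrix'];v,u=np.indices(d.shape); X=np.stack([(u-K[0,2])/K[0,0]*d,(v-K[1,2])/K[1,1]*d,d],-1); P=(X-c['t'])@c['R']
rel=P[...,:2]-[.525,.2045]; tx=rel@[-.549,-.836]; ty=rel@[-.836,.549]; rr=np.hypot(tx,ty)
for nm,m in(("flange",(rr<.036)&(rr>.021)&(tx>.0)&(abs(P[...,2]-.063)<.006)),("plate",(tx>.035)&(tx<.06)&(abs(P[...,2]-.025)<.006))):
    m&=d>0
    A=np.c_[tx[m],ty[m],np.ones(m.sum())]; z=P[...,2][m]; f=np.linalg.lstsq(A,z,rcond=None)[0]
    for _ in range(4):
        k=abs(A@f-z)<.0015; f=np.linalg.lstsq(A[k],z[k],rcond=None)[0]
    print(nm,k.sum(),len(z),f)
E
```

```text
flange 4907 4979 [ 2.46226712e-05 -5.02257474e-04  6.26093387e-02]
plate 18357 18917 [-3.57764874e-03  1.35919724e-05  2.47683097e-02]
```

The flange is level (slope under 0.001) and its top is at 0.0626, so the cap is fully home. Handing in.

```bash
python3 -c "
from bench import r
print(r.hand_in())"
```

```text
the job is handed in; nothing more can be done
None
```

The cap is on the gauge pin, held level and pressed fully home on the datum ring with about 24 N; the job was handed in at about 10.5 s on the robot's clock, with no verdict returned. I lowered the cap straight onto the pin, so no slide along the slot was needed.

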